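# Nest the second clamp bracket in the microscope accessory case

## Robot

A 6-joint arm with a two-finger parallel gripper is mounted at the origin on the work surface. World frame = base frame: x ahead of the robot, y to its left, z up, the work surface at z = 0. Lengths are in m, angles in rad, forces in N, time in s.
With the tool pointing down it reaches from about 0.35 to 0.975 m from the base axis. Payload 4.9 kg.
Tool frame: the origin (TCP) lies at the very end of the fingers, on their centre line; the grasp point (between the pads) lies 19 mm behind it; z points along the fingers, y is the line along which they close (so a half turn about z gives the same grasp; the last joint's range is limited). The gripper opens to 85 mm and grips with 20 to 120 N. Pads are 22 mm wide; open, the fingers measure 114 mm over their backs; the gripper's body (76 mm by 85 mm) begins 54 mm behind the grasp point. The pads swing forward as they close: fully open they stand 13 mm farther back than shut.
Start: joints at [1.06, 0.053, 1.613, -0, 1.476, -0.119], TCP at [0.239, 0.578, 0.231] pointing down, gripper open.
Joint ranges: [-3.01, 3.01], [-1.01, 2.22], [0.06, 2.58], [-1.02, 4.17], [0.09, 2.62], [-3.14, 3.14]. Speed limits (rad/s): [2.57, 2.57, 3.14, 3.14, 3.14, 3.14].

## Interface

Orientations are given as a rotation vector (axis times angle).
In Python, from station import ctrl, imaging gives the robot as it stands.
- The arm moves only by the tool play_rows, never from a script. Its argument "series" is a list of rows, each a list of 3 entries, a list of its own where there are three numbers: the opening, from 0 (shut) to 1 (fully open), then the shift along the tool's x, y, z each as a share of 0.05 m, from -1 to 1, then the turn, a rotation vector about the tool's x, y, z each as a share of 8 degrees, from -1 to 1. In form: [[grip, [dx, dy, dz], [ax, ay, az]], ...]. A call has 1 to 8 rows; each row shifts and turns the commanded pose from where the row before left it, along the tool's axes as they then stand; what a row does not reach is not made up. A row lasts 1/8 s, in which the tool goes at most 62.5 mm and 10.7 degrees, less where a joint would pass 70% of its speed; a pose out of reach is approached as far as the arm can. A call with a number of a shift or a turn outside -1 to 1 is refused whole. A call with a gripper value outside its range is refused whole. The fingers move at their own pace and stop on an object; "force" is the grip in N (left out, the last holds). Time passes only in rows, so rows that do not move let the fingers close. It gives the time, the measured TCP pose, the force, the opening and the grip force at its end, in the units of the state.
- ctrl.get_obs(): the state, without advancing time (a new reading comes with each control period).
- imaging.get_image(name): name is "side" or "top" or "wrist"; returns a dict with "color" (400x640x3 uint8, blue, green, red), "fx", "fy", "cx", "cy" (pixels), "extrinsics" (4x4, takes a point from world to camera coordinates); the wrist camera has in their place "hand_eye" (4x4, takes a point from camera to tool coordinates, whose origin is the TCP and whose axes are the flange's). Camera axes: x right, y down, z forward; pixel columns grow to the right and rows downward; lengths in m; the calibration is good to about 2 mm. A picture is of the moment at which its call begins: read the wrist's pose just before it. There is no depth.
- ctrl.finish_job(): hands the job in; it is judged then, once.
The state is a dict: "t": time; "q": joint angles; "dq": joint speeds; "effort": joint torques, N m; "tool_pos": TCP position; "tool_rot": TCP orientation; "contact_force": force on the tool from outside, world axes, zero at the start; "wrist_torque": the same for the moment, N m; "opening": finger opening in m; "grip_force": force on a finger pad.
Only numpy, scipy, OpenCV 4.12 (cv2) and the standard library are available. Lean on these libraries where they do the work, as an engineer would, in place of code of your own. Each camera call takes 0.05 s, during which the arm holds its last target. There are 200 camera calls.

## Task

One of the two L-shaped clamp brackets is already in its place in the open microscope accessory case. Of the two lying on the bench, pick the one of the same hand and fit it into the free space beside it, so that the two interlock and both lie flat on the floor of the pocket. Leave the mirror-image bracket where it lies.

Things in the scene. Friction and masses are not known exactly. Their poses are not given: they have to be found in the camera images.
- bracket_grip (a point): Bracket to fit: flat blue L, 14 mm thick, some 190 g, arms 33 mm wide; black upright thumb grip on the long arm, 32 (x) by 12 mm, 34 tall, top 48 mm above the underside. Point: middle of the grip, 31 mm above the underside. x: along the long arm (x -43 to 68, y -26 to 7 mm), away from the foot (x -43 to -10, reaching y = 46 mm). From above, foot end nearest you: foot points left.
- seated_grip (a point): Middle of the thumb grip of the bracket already in the case: loose, same shape, colour and hand as the one to fit, turned half round, so that its x points to the pocket's -x; its grip stands near x = 32, y = 10 mm in the pocket's frame (up to 3 mm off).
- mirror_grip (a point): Middle of the thumb grip (31 mm above the underside) of the wrong bracket, on the bench: same size, colour and grip but the mirror image. Seen from above with the foot end nearest you, its foot points right (to its -y). x: along its long arm, away from the foot. It does not fit beside the seated one.
- pocket (a point): Centre of the grey floor (12 mm above the bench) of the fixed black case's pocket: 160 (x) by 82 mm (y), 14 deep, rim bevelled 5 mm, z up; open lid lies flat, 22 mm tall, on the +y side. The nested bracket has its x along +x here, its grip point at x -32, y -10, z 31 mm, its foot in the -x +y corner, its plate flush with the rim; room 5 mm to the walls, 6 mm to the seated bracket.
Not all that is in view belongs to the job. What is shaped like the part that bears bracket_grip but green is not meant.

How it is judged:
By the outcome, as a careful person would: the job done as asked, in the order asked, and still so for the second after the job is handed in, with the robot touching nothing.
It also fails if it takes over 40 s, if anything falls off the work surface, if the arm or the gripper's body presses on something with over 40 N, if the wrist force passes 120 N, or if a joint passes its speed limit or range.

## Working session

There is one attempt and no reset: what is moved stays moved. The work goes in short steps, Python scripts to look and compute and a tool call to move; the robot and the scene stay as the last step left them, time stands still between calls to the robot, and variables do not carry over. Pictures are saved under pics/ and viewed, at most 10 in all, crops included, and the job is handed in when it is done.

Besides the shell and the picture viewer there is one more tool, called after "Call:" as name(argument=value, ...) on one line, values as JSON. play_rows: Moves the arm, as the interface text tells. Shift numbers are shares of 0.05 m and turn numbers shares of 8 degrees, none past 1 either way. Its arguments: {"type":"object","properties":{"series":{"type":"array"},"force":{"type":"number"}},"required":["series"]}

```bash
mkdir -p pics
cat > h.py <<'E'
import numpy as np, cv2
from scipy.spatial.transform import Rotation as R
from station import ctrl, imaging
def cam(name):
    o=ctrl.get_obs(); d=imaging.get_image(name)
    if name=="wrist":
        T=np.eye(4);T[:3,:3]=R.from_rotvec(o["tool_rot"]).as_matrix();T[:3,3]=o["tool_pos"]
        W=T@np.array(d["hand_eye"])
    else: W=np.linalg.inv(np.array(d["extrinsics"]))
    return d["color"],(d["fx"],d["fy"],d["cx"],d["cy"]),W
def px(k,W,u,v,z):
    r=W[:3,:3]@np.array([(u-k[2])/k[0],(v-k[3])/k[1],1]); c=W[:3,3]
    return c+r*(z-c[2])/r[2]
def proj(k,W,p):
    q=np.linalg.inv(W)@np.r_[p,1]; return k[0]*q[0]/q[2]+k[2],k[1]*q[1]/q[2]+k[3]
E
python3 - <<'E'
from h import *
import pickle
for n in("top","side"):
    c=cam(n); cv2.imwrite(f"pics/{n}0.png",c[0]); pickle.dump(c,open(n+".pkl","wb")); print(n,c[1],c[2].round(3).tolist())
o=ctrl.get_obs();print(o["t"],o["tool_pos"],o["tool_rot"],o["opening"])
E
```

```text
top (401.29285548570675, 401.29285548570675, 320.66528691637467, 204.94444407119167) [[-0.011, -0.991, 0.131, 0.329], [-1.0, 0.012, 0.006, -0.023], [-0.008, -0.131, -0.991, 0.958], [0.0, 0.0, 0.0, 1.0]]
side (432.6877901108745, 432.6877901108745, 316.14143849413745, 193.64112874460255) [[0.978, -0.091, 0.186, 0.288], [-0.206, -0.478, 0.854, -0.852], [0.011, -0.874, -0.486, 0.53], [0.0, 0.0, 0.0, 1.0]]
0.1 [0.2383879  0.57714631 0.23020115] [-6.11408649e-01 -3.08096850e+00  2.77845946e-03] 0.08552235924464324
```

View pics/top0.png

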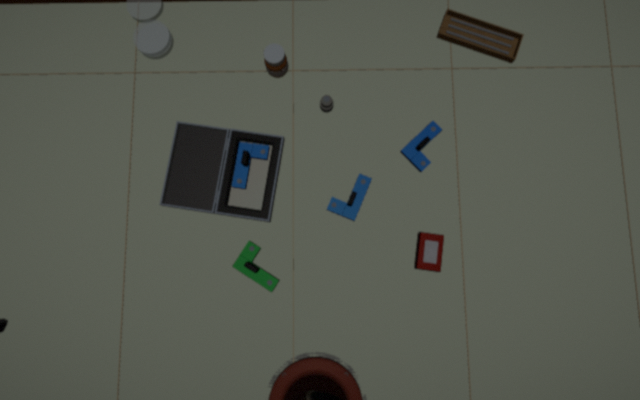

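Run:
```python
import pickle,cv2,numpy as np
c=pickle.load(open("top.pkl","rb"))[0]
a=cv2.resize(c[115:225,155:290],None,fx=5,fy=5,interpolation=cv2.INTER_CUBIC)
b=cv2.resize(c[165:230,320:380],None,fx=5,fy=5,interpolation=cv2.INTER_CUBIC)
im=np.zeros((550,800,3),np.uint8); a=a[:,:]; 
im=np.zeros((560,800,3),np.uint8)
a=cv2.resize(c[115:225,205:290],None,fx=5,fy=5,interpolation=cv2.INTER_CUBIC)
im[:550,:425]=a; im[:325,450:750]=b
im=np.clip(im.astype(float)*1.8,0,255).astype(np.uint8)
cv2.imwrite("pics/crop0.png",im)
```

```text
(no output)
```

View pics/crop0.png

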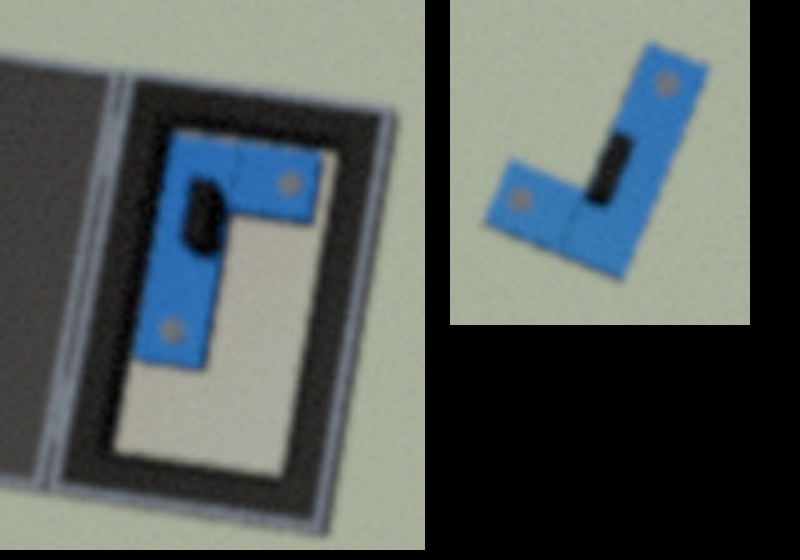

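```bash
cat >> h.py <<'E'
def fit(P,Q):  # 2D rigid P->Q, returns yaw(deg), t, residual mm
    P=np.array(P,float);Q=np.array(Q)[:,:2]; p=P-P.mean(0);q=Q-Q.mean(0)
    th=np.arctan2((p[:,0]*q[:,1]-p[:,1]*q[:,0]).sum(),(p*q).sum())
    r=np.array([[np.cos(th),-np.sin(th)],[np.sin(th),np.cos(th)]]); t=Q.mean(0)-r@P.mean(0)
    return np.degrees(th),t,(1e3*np.linalg.norm(P@r.T+t-Q,axis=1)).round(1)
BR=np.array([(68,7),(68,-26),(-43,-26),(-43,46),(-10,46)])/1e3
PK=np.array([(80,-41),(-80,-41),(-80,41),(80,41)])/1e3
E
python3 - <<'E'
from h import *
import pickle
c,k,W=pickle.load(open("top.pkl","rb"))
f=lambda x,y,x0,u0,v0,z:px(k,W,u0+(x-x0+.5)/5-.5,v0+(y+.5)/5-.5,z)
print("fit",fit(BR,[f(*p,450,320,165,.014) for p in [(652,42),(708,65),(625,280),(485,225),(512,160)]]))
print("seat",fit(BR,[f(*p,0,205,115,.026) for p in [(205,370),(133,360),(172,133),(322,152),(313,222)]]))
print("pock",fit(PK,[f(*p,0,205,115,.012) for p in [(337,152),(283,477),(113,453),(170,130)]]))
o=ctrl.get_obs();M=R.from_rotvec(o["tool_rot"]).as_matrix();print(M.round(3))
d=imaging.get_image("wrist");print(np.array(d["hand_eye"]).round(3).tolist(),d["fx"],d["cx"],d["cy"])
E
```

```text
fit (np.float64(-22.835791162778673), array([ 0.46532168, -0.09007814]), array([2.1, 2. , 0.8, 0.7, 0.4]))
seat (np.float64(171.47710415257134), array([0.56218783, 0.15697056]), array([0.7, 0.9, 0.8, 0.8, 1.3]))
pock (np.float64(-8.816950174086374), array([0.52943569, 0.15268532]), array([0.5, 0.1, 0.3, 0.1]))
[[-0.924  0.382 -0.001]
 [ 0.382  0.924 -0.002]
 [ 0.    -0.002 -1.   ]]
[[0.001, -0.949, -0.315, 0.082], [1.0, 0.001, -0.001, 0.0], [0.001, -0.315, 0.949, -0.142], [0.0, 0.0, 0.0, 1.0]] 300.4966860197947 317.95523219039154 203.75825807145333
```

Call:
play_rows(series=[[0.5,[-0.774,-0.883,0],[0,0,0]],[0.5,[-0.774,-0.883,0],[0,0,0]],[0.5,[-0.774,-0.883,0],[0,0,0]],[0.5,[-0.774,-0.883,0],[0,0,0]],[0.5,[-0.774,-0.883,0],[0,0,0]],[0.5,[-0.774,-0.883,0],[0,0,0]],[0.5,[-0.774,-0.883,0],[0,0,0]],[0.5,[-0.774,-0.883,0],[0,0,0]]], force=60)

```text
t: 1.15
tool_pos: [0.39, 0.1312, 0.2312]
tool_rot: [0.611, 3.081, 0.0]
contact_force: [-0.4, 0.2, 0.2]
opening: 0.0426
grip_force: 0.0
```

Call:
play_rows(series=[[0.5,[-0.774,-0.883,0],[0,0,0]],[0.5,[-0.774,-0.883,0],[0,0,0]],[0.5,[-0.774,-0.883,0],[0,0,0]],[0.5,[-0.774,-0.883,0],[0,0,0]],[0.5,[0,0,0],[0,0,0]],[0.5,[0,0,0],[0,0,0]]])

```text
t: 1.9
tool_pos: [0.4652, -0.0892, 0.2309]
tool_rot: [-0.612, -3.08, -0.001]
contact_force: [-0.2, -0.1, 0.2]
opening: 0.0425
grip_force: 0.0
```

Run:
```python
from h import *
import pickle
c=cam("wrist"); pickle.dump(c,open("w1.pkl","wb")); cv2.imwrite("pics/w1.png",np.clip(c[0]*1.6,0,255).astype(np.uint8))
o=ctrl.get_obs();print(o["t"],o["tool_pos"],o["tool_rot"],o["opening"]); print(proj(c[1],c[2],[.4653,-.0901,.031]))
```

```text
1.95 [ 0.46520614 -0.08863612  0.23095431] [-6.10305838e-01 -3.08096540e+00 -6.79790477e-04] 0.042861092728649595
(np.float64(317.2071249138495), np.float64(178.63765616772483))
```

View pics/w1.png

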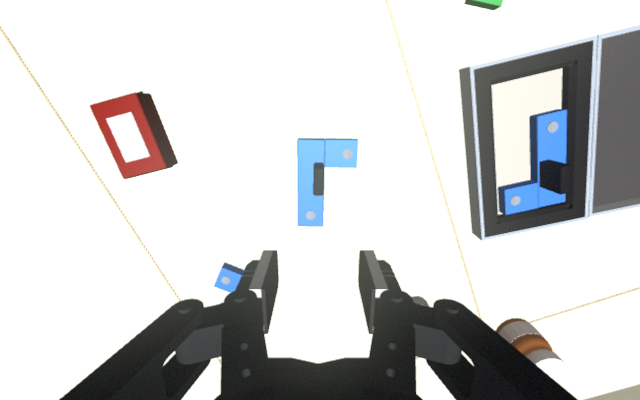

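Run:
```python
from h import *
import pickle
c,k,W=pickle.load(open("w1.pkl","rb"))
f=lambda u,v,z:px(k,W,u,v,z)
print(fit(BR,[f(*p,.014) for p in [(324,226),(297.5,226),(298,139),(357,139),(357,167)]]))
print(f(319,165,.048),f(319,194,.048))
M=c[120:240,280:370];M=cv2.inRange(cv2.cvtColor(M,cv2.COLOR_BGR2HSV),(100,120,40),(125,255,255))
cn=max(cv2.findContours(M,0,2)[0],key=cv2.contourArea); a=cv2.approxPolyDP(cn,2.5,True)[:,0]+[280,120]; print(a.tolist())
```

```text
(np.float64(-22.95040492463021), array([ 0.46512736, -0.08812797]), array([0.6, 0.7, 1.3, 1.4, 0.3]))
[ 0.44816012 -0.08082875  0.048     ] [ 0.47872562 -0.09341812  0.048     ]
[[356, 140], [298, 139], [299, 225], [322, 225], [322, 195], [312, 193], [313, 163], [355, 166]]
```

Call:
play_rows(series=[[0.5,[0,0,0.9],[0,0,0.05]],[0.5,[0,0,0.9],[0,0,0]],[0.5,[0,0,0.9],[0,0,0]],[0.5,[0,0,0.9],[0,0,0]],[0.5,[0,0,0.46],[0,0,0]],[0.5,[0,0,0.2],[0,0,0]],[0.5,[0,0,0],[0,0,0]]])

```text
t: 2.82
tool_pos: [0.4654, -0.0885, 0.0183]
tool_rot: [-0.62, -3.079, -0.0]
contact_force: [0.8, 0.1, 0.3]
opening: 0.0428
grip_force: 0.0
```

Call:
play_rows(series=[[0,[0,0,0],[0,0,0]],[0,[0,0,0],[0,0,0]],[0,[0,0,0],[0,0,0]],[0,[0,0,0],[0,0,0]]])

```text
t: 3.32
tool_pos: [0.4669, -0.0897, 0.0199]
tool_rot: [0.622, 3.077, -0.0]
contact_force: [0.1, 0.6, 7.2]
opening: 0.011
grip_force: 60.1
```

Call:
play_rows(series=[[0,[0,0,-0.4],[0,0,0]],[0,[0,0,-0.8],[0,0,-0.58]],[0,[0,0,-0.8],[0,0,-0.58]],[0,[0,0,-0.4],[0,0,-0.58]],[0,[0.025,0.6,0],[0,0,0]],[0,[0.025,0.85,0],[0,0,0]],[0,[0.025,0.85,0],[0,0,0]],[0,[0.025,0.85,0],[0,0,0]]])

```text
t: 4.32
tool_pos: [0.4847, 0.0682, 0.138]
tool_rot: [-0.245, -3.132, 0.0]
contact_force: [0.3, -0.4, -1.9]
opening: 0.0113
grip_force: 59.0
```

Call:
play_rows(series=[[0,[0.025,0.85,0],[0,0,0]],[0,[0.025,0.6,0],[0,0,0]],[0,[0,0.17,0],[0,0,0]],[0,[0,0,0],[0,0,0]],[0,[0,0,0],[0,0,0]]])

```text
t: 4.95
tool_pos: [0.495, 0.1464, 0.1381]
tool_rot: [-0.246, -3.132, 0.001]
contact_force: [0.0, 0.6, -1.4]
opening: 0.0108
grip_force: 59.1
```

Run:
```python
from h import *
import pickle
c=cam("wrist"); pickle.dump(c,open("w2.pkl","wb"))
o=ctrl.get_obs();print(o["t"],o["tool_pos"],o["tool_rot"],o["opening"],o["contact_force"])
s=cam("side"); pickle.dump(s,open("s2.pkl","wb"))
im=np.zeros((600,800,3),np.uint8)
im[:300,:]=cv2.resize(c[0][20:260,:],(800,300))
u,v=map(int,proj(s[1],s[2],[.4963,.1477,.1])); print(u,v)
v0=max(v-60,0);u0=max(u-110,0);t=s[0][v0:v0+110,u0:u0+260]; im[300:,:709]=cv2.resize(t,(709,300),interpolation=2)[:, :]; print(u0,v0,t.shape)
cv2.imwrite("pics/w2.png",np.clip(im*1.7,0,255).astype(np.uint8))
```

```text
5.0 [0.49509814 0.14643061 0.13818115] [-2.46583444e-01 -3.13170538e+00  5.56128398e-04] 0.011143971439050347 [-0.09821925 -0.13878664 -1.80039393]
313 146
203 86 (110, 260, 3)
```

View pics/w2.png

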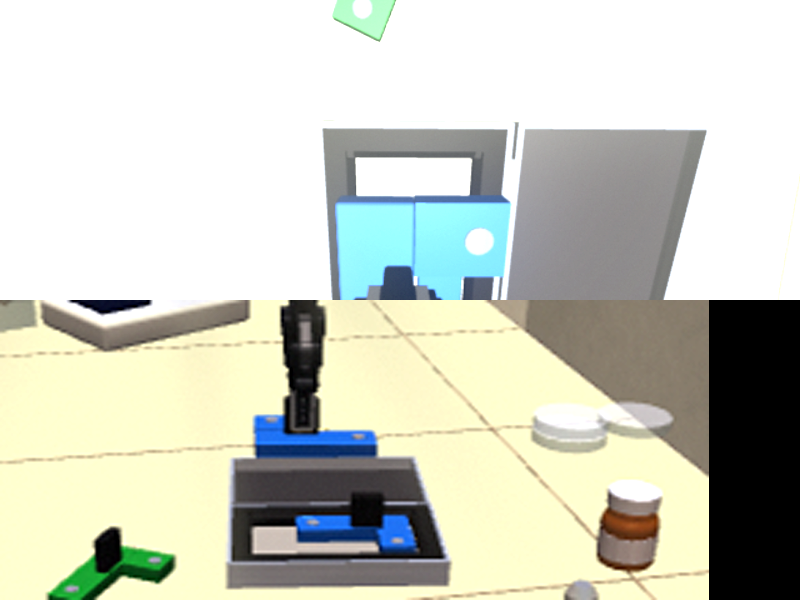

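Run:
```python
from h import *
import pickle
c,k,W=pickle.load(open("w2.pkl","rb"))
im=cv2.resize(c[120:260,255:425],None,fx=4.4,fy=4.2,interpolation=cv2.INTER_CUBIC)
cv2.imwrite("pics/w2b.png",np.clip(im*1.2,0,255).astype(np.uint8)); print(im.shape)
```

```text
(588, 748, 3)
```

View pics/w2b.png

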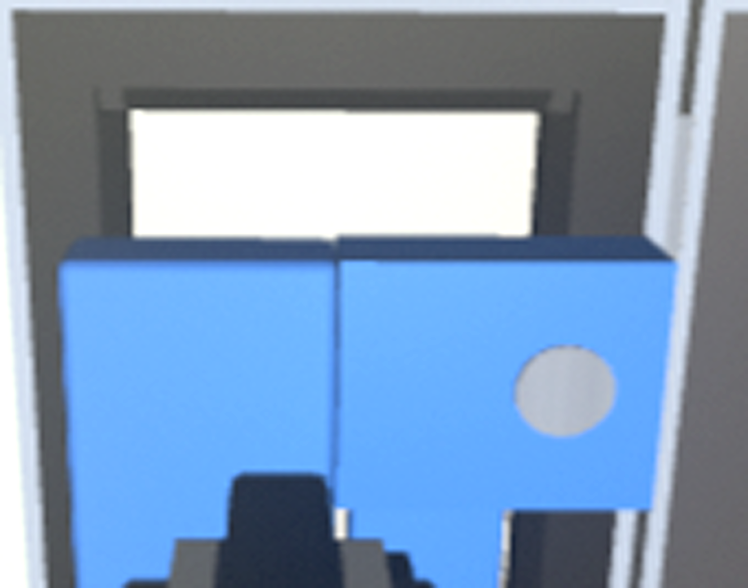

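Run:
```python
from h import *
import pickle
c,k,W=pickle.load(open("w2.pkl","rb"))
f=lambda x,y,z:px(k,W,255+(x+.5)/4.4-.5,120+(y+.5)/4.2-.5,z)
o=[.4951,.1464]
for zt in(.1303,.1323):
    th,t,r=fit(BR[[2,3,4]],[f(61,262,zt),f(676,262,zt),f(653,509,zt)]); print("held",zt,th,t,r)
zb=.1183; b=[f(82,240,zb),f(645,237,zb)]; print("bottom",b,np.linalg.norm(b[0]-b[1]))
F=[f(131,110,.012),f(541,110,.012)]; print("floor -x edge",F,np.linalg.norm(F[0]-F[1]))
d=F[1]-F[0];print("pocket yaw",np.degrees(np.arctan2(d[1],d[0]))-90)
th=np.arctan2(d[1],d[0])-np.pi/2; m=(F[0]+F[1])/2; pc=m[:2]+.08*np.array([np.cos(th),np.sin(th)]);print("pocket centre",pc)
```

```text
held 0.1303 -8.94908607803612 [0.49425958 0.14756712] [0.1 0.2 0.2]
held 0.1323 -8.949086078036133 [0.49356749 0.14737472] [0.6 0.5 0.2]
bottom [array([0.44785079, 0.12929904, 0.1183    ]), array([0.45842806, 0.19912743, 0.1183    ])] 0.07062494727458424
floor -x edge [array([0.44402764, 0.12469339, 0.012     ]), array([0.45685083, 0.20613473, 0.012     ])] 0.08244468370572637
pocket yaw -8.947933812367737
pocket centre [0.52946564 0.15297111]
```

Call:
play_rows(series=[[0,[-0.044,0.016,0.4],[0,0,0]],[0,[0,0,0.6],[0,0,0]],[0,[0,0,0.4],[0,0,0]],[0,[0,0,0.16],[0,0,0]],[0,[0,0,0],[0,0,0]],[0,[0,0,0],[0,0,0]]])

```text
t: 5.8
tool_pos: [0.4984, 0.1478, 0.0615]
tool_rot: [0.245, 3.13, 0.001]
contact_force: [-0.3, -0.2, -0.8]
opening: 0.0109
grip_force: 59.1
```

Run:
```python
from h import *
import pickle
c=cam("wrist"); pickle.dump(c,open("w3.pkl","wb"))
o=ctrl.get_obs();print(o["t"],o["tool_pos"],o["tool_rot"],o["opening"],o["contact_force"])
t=cam("top")
im=np.zeros((600,800,3),np.uint8)
im[:,:]=cv2.resize(c[0][120:270,250:450],(800,600),interpolation=2)
cv2.imwrite("pics/w3.png",np.clip(im*1.2,0,255).astype(np.uint8))
```

```text
5.85 [0.49845684 0.14793075 0.06162682] [2.44564937e-01 3.12974758e+00 8.31929701e-04] 0.011132963888955155 [ 1.3602185  -0.20987818 -1.27690202]
```

View pics/w3.png

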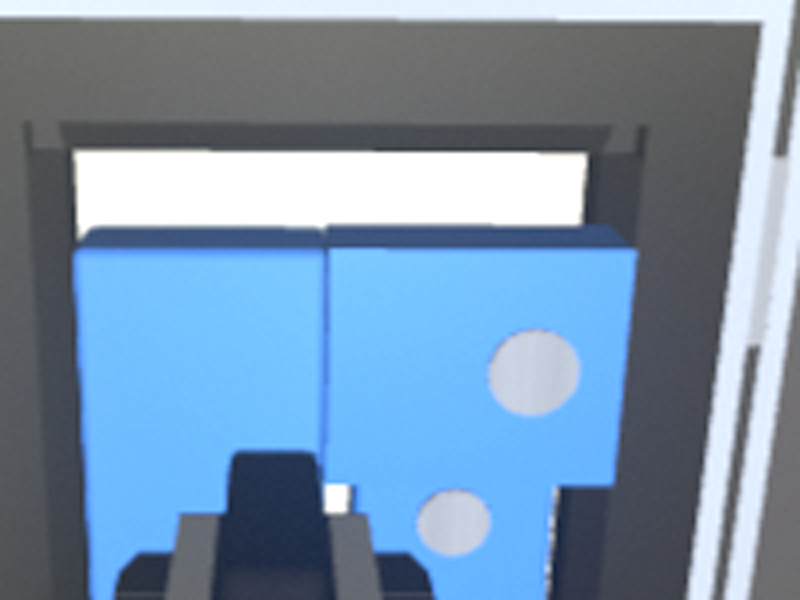

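Run:
```python
from h import *
import pickle
c,k,W=pickle.load(open("w3.pkl","rb"))
f=lambda x,y,z:px(k,W,250+(x+.5)/4-.5,120+(y+.5)/4-.5,z)
F=[f(73,151,.012),f(588,153,.012)]
d=F[1]-F[0];th=np.arctan2(d[1],d[0])-np.pi/2; m=(F[0]+F[1])/2; pc=m[:2]+.08*np.array([np.cos(th),np.sin(th)])
print("pocket",np.degrees(th),pc,np.linalg.norm(d))
r=np.array([[np.cos(th),-np.sin(th)],[np.sin(th),np.cos(th)]])
for zt in(.0537,.0557):
    a,t,e=fit(BR[[2,3,4]],[f(76,248,zt),f(637,248,zt),f(614,485,zt)]); print(zt,a,t,e,"in pocket mm",1e3*r.T@(t-pc))
print("seat edges pocket y",[1e3*r.T@(f(x,y,.026)[:2]-pc) for x,y in[(352,485),(552,485)]])
```

```text
pocket -9.130596194991481 [0.53004122 0.15228636] 0.08240883696831616
0.0537 -9.039212465433238 [0.49746776 0.14908954] [0.1 0.2 0.3] in pocket mm [-31.65344383  -8.32524793]
0.0557 -9.03921246543323 [0.49677149 0.14889241] [0.6 0.3 0.2] in pocket mm [-32.30960782  -8.6303668 ]
seat edges pocket y [array([-28.10044259,   3.84056802]), array([-28.22797416,  36.36971502])]
```

Call:
play_rows(series=[[0,[0,-0.03,0.1],[0,0,0]],[0,[0,0,0.2],[0,0,0]],[0,[0,0,0.15],[0,0,0]],[0,[0,0,0.08],[0,0,0]],[0,[0,0,0],[0,0,0]]])

```text
t: 6.52
tool_pos: [0.4968, 0.1463, 0.0331]
tool_rot: [-0.244, -3.131, 0.0]
contact_force: [0.3, 0.6, -1.9]
opening: 0.0111
grip_force: 59.1
```

Call:
play_rows(series=[[0,[0,0,0.02],[0,0,0]],[0,[0,0,0.02],[0,0,0]],[0,[0,0,0],[0,0,0]]])

```text
t: 6.9
tool_pos: [0.4975, 0.1464, 0.0321]
tool_rot: [0.244, 3.131, 0.0]
contact_force: [-0.6, 0.4, -1.6]
opening: 0.011
grip_force: 59.2
```

Call:
play_rows(series=[[0,[0,0,0.02],[0,0,0]],[0,[0,0,0.02],[0,0,0]],[0,[0,0,0],[0,0,0]]])

```text
t: 7.28
tool_pos: [0.4975, 0.1464, 0.0319]
tool_rot: [-0.244, -3.132, 0.001]
contact_force: [-7.6, -1.8, 12.1]
opening: 0.011
grip_force: 61.3
```

Call:
play_rows(series=[[0.35,[0,0,-0.03],[0,0,0]],[0.35,[0,0,0],[0,0,0]],[0.35,[0,0,0],[0,0,0]],[0.35,[0,0,-0.3],[0,0,0]],[0.35,[0,0,-0.8],[0,0,0]],[0.35,[0,0,-1],[0,0,0]],[0.35,[0,0,-1],[0,0,0]],[0.35,[0,0,0],[0,0,0]]])

```text
t: 8.28
tool_pos: [0.5006, 0.1469, 0.1934]
tool_rot: [0.243, 3.121, 0.004]
contact_force: [1.1, 0.3, 0.1]
opening: 0.0299
grip_force: 0.0
```

Run:
```python
from h import *
c=cam("wrist"); t=cam("side"); o=ctrl.get_obs();print(o["t"],o["tool_pos"],o["contact_force"])
im=np.zeros((600,800,3),np.uint8)
u,v=map(int,proj(c[1],c[2],[.53,.153,.026])); print(u,v)
v0=max(v-75,0);im[:300]=cv2.resize(c[0][v0:v0+150,u-200:u+200],(800,300),interpolation=2)
u,v=map(int,proj(t[1],t[2],[.53,.153,.026]));im[300:]=cv2.resize(t[0][v-35:v+40,u-100:u+100],(800,300),interpolation=2)
cv2.imwrite("pics/w4.png",np.clip(im*1.3,0,255).astype(np.uint8))
```

```text
8.375 [0.49759631 0.14642477 0.18757725] [-0.62119973  0.31494341 -1.2068003 ]
326 208
```

View pics/w4.png

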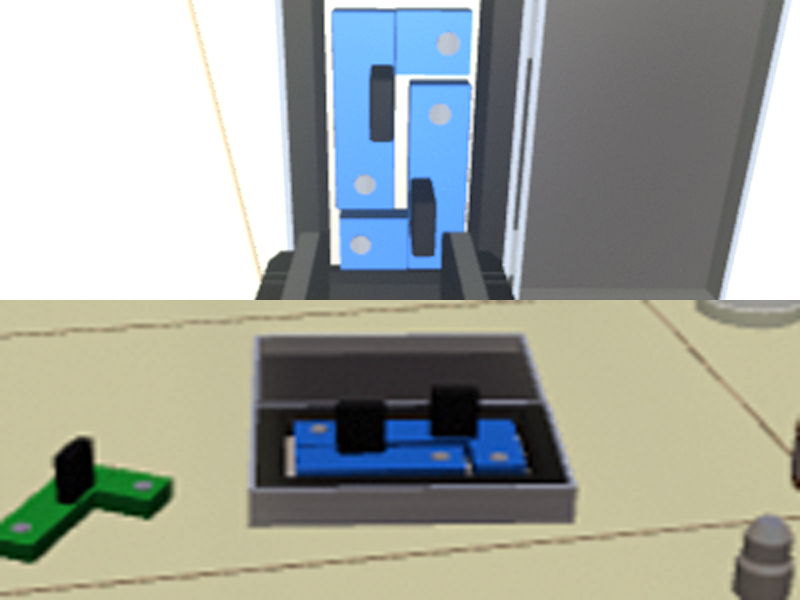

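The picture shows both blue brackets interlocked and flat in the pocket, with floor gaps all round: the foot at about (432,40) in the crop, and the seated bracket beside it at (440,175). The gripper is well clear.

```bash
python3 -c "
from station import ctrl
print(ctrl.finish_job())"
```

```text
the job is handed in; nothing more can be done
None
```

The same-hand bracket is fitted beside the seated one; in the last pictures the two interlock and lie flat in the pocket. The mirror-image bracket was not touched, and the job was handed in at about 8.4 s.

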